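# Unbolt the test fixture's lid and hold it at its balance point for the new stay

### The job

The lid stay of the board test fixture is off and I have the new one to clip on. Flip the fixture's red cam lever up to free the lid's sliding bolt, draw the bolt fully back by its knob, then swing the lid up by its handle to its balance point, where it would fall neither forward nor back, without letting it go over backwards or drop, and finish still holding it there, quite still, with the lever left up, the bolt left back and everything else on the bench left where it lies.

Things in the scene. Friction and masses are not known exactly. Their poses are not given: they have to be found in the camera images.
- fixture: grey test fixture: 195 mm deep (x -100..95), 280 wide (y -165..115), deck at z 50. Origin on the bench; +x to its back (hinge side), lamps at its front (-x), y left, z up. All shut, mm: hinge line along y at x 75, z 60; handle bar x -120, y 10, z 78; bolt knob x -68, y -108; lever pin along x at x -15, y -108, z 101. Right of the lid: bolt and lever in two steel ears, top z 112
- cam_lever (a joint): angle of the red cam lever about its pin, rad: 0 lying level, pointing to the fixture's right (-y), its cam nose locked in a notch of the bolt; grows as its end is lifted; from 1.3 the bolt is free; stop at 1.75 (upright, leaning 10 degrees to the lid). Stiff (0.06 N m): it stays where it is left
- lever_grip (a point): middle of the lever's red grip, 45 mm from the pin; the grip is 28 mm long, 13 mm wide along the fixture's x and 10 mm thick; level at z 101 mm, 51 mm above the deck. It goes round the pin in an arc in the fixture's y-z plane
- lever_pivot (a point): middle of the lever's pin, on the line of the bolt, 101 mm above the bench; the pin runs along the fixture's x
- bolt (a joint): how far the bolt is drawn back, m: 0 shot over the lid's steel tongue, 0.028 fully back; it slides towards the fixture's front (-x) with about 2 N once the lever is up, and clears the tongue at 0.016
- bolt_knob (a point): middle of the black upright knob on the bolt's front end, 16 mm in diameter, z 96 to 121 mm (this point z 109); the bolt under it is 12 mm wide (y), its top at z 93: take the knob from above, fingers on its left and right (closing along y). The lid plate's edge is 28 mm left of its axis, top at z 76
- lid (a joint): opening angle of the lid, rad: 0 shut, stop at 1.85 leaning back. It turns freely and weighs 0.65 to 0.95 kg, mostly in the black probe head on top; shut, its centre of mass lies 71 mm before and 30 mm above the hinge line, so it balances at 1.17 rad (67 degrees): short of that it falls shut, beyond it falls back
- lid_handle (a point): middle of the lid's black handle bar, 12 mm in diameter, parallel to the hinge, 110 mm free between its posts; 34 mm clear between bar and lid edge, nothing under it but the bench; 196 mm from the hinge line, 5.3 degrees above it when shut. The bar may turn between the fingers, so the hand can stay upright as it follows the arc
- lid_hinge (a point): point of the lid's hinge line behind the handle's middle, 60 mm above the bench. The lid: aluminium plate x -80..76, y -80..100, z 68..76 in the fixture's frame (mm, shut), with the probe head on it at x -42..58, y -60..80, up to z 118
- gas_stay: the new lid stay, a black tube with a bright rod and grey ends, 147x16x16 mm, lying on the bench; bystander
- multimeter: orange hand multimeter 142x76x47 mm, bystander
- esd_brush: black brush 159x22x13 mm, bystander
- flush_cutter: blue side cutters 159x57x11 mm, bystander
- solder_reel: reel of solder wire 58x82x36 mm, bystander
- ram_stick_0: memory module 32x133x8 mm on the mat, bystander
- tape_1: roll of black tape 58x56x19 mm lying flat, bystander

How it is judged:
By the outcome, as a careful person would: the job done as asked, in the order asked, and still so for the second after the job is handed in, while the arm keeps its last pose, push and grip.
It also fails if it takes over 61 s, if anything falls off the work surface, if the arm or the gripper's body presses on something with over 40 N, if the wrist force passes 120 N, or if a joint passes its speed limit or range.

### The arm

A 6-joint arm with a two-finger parallel gripper is mounted at the origin on a cart in front of the work surface, level with it; the furniture and walls round the work are solid. World frame = base frame: x ahead of the robot, y to its left, z up, the work surface at z = 0. Lengths are in m, angles in rad, forces in N, time in s.
With the tool pointing down it reaches from about 0.375 to 0.975 m from the base axis. Payload 3.8 kg.
Tool frame: the origin (TCP) lies at the very end of the fingers, on their centre line; the grasp point (between the pads) lies 19 mm behind it; z points along the fingers, y is the line along which they close (so a half turn about z gives the same grasp; the last joint's range is limited). The gripper opens to 88 mm and grips with 3 to 60 N. Pads are 18 mm wide; open, the fingers measure 123 mm over their backs; the gripper's body (75 mm by 187 mm) begins 45 mm behind the grasp point.
Start: joints at [-1.312, 0.264, 1.604, -0, 1.274, -0.037], TCP at [0.197, -0.646, 0.239] pointing down, gripper open.
Joint ranges: [-2.63, 2.63], [-0.94, 2.18], [0.31, 2.57], [-1.31, 4.45], [0, 2.66], [-2.55, 2.55]. Speed limits (rad/s): [2.57, 2.57, 3.14, 3.14, 3.14, 3.14].

### API

Orientations are given as a unit quaternion [w, x, y, z].
In Python, from plant import monitor, eyes, bot gives the robot as it stands. The module is installed in compiled form; this text tells all that it offers.
- The arm moves only by the shell command python3 -m creep 'ROWS' [FORCE]. ROWS is JSON, one flat list of numbers, 7 for each row, row after row: the turn, a rotation vector about the tool's x, y, z in rad, then the shift along the tool's x, y, z in m, then the opening, from 0 (shut) to 1 (fully open). In form: [ax, ay, az, dx, dy, dz, jaw, ax, ay, az, dx, dy, dz, jaw, ...]. A call has 1 to 5 rows; each row shifts and turns the commanded pose from where the row before left it, along the tool's axes as they then stand; what a row does not reach is not made up. A row lasts 1/12 s, in which the tool goes at most 41.7 mm and 7.16 degrees, less where a joint would pass 70% of its speed; a pose out of reach is approached as far as the arm can. A call is refused whole if a number of a shift passes 0.0417 or a number of a turn 0.125, either way. A call with a gripper value outside its range is refused whole. The fingers move at their own pace and stop on an object; FORCE is the grip in N (left out, the last holds). Time passes only in rows, so rows that do not move let the fingers close. It gives the time, the measured TCP pose, the force, the opening and the grip force at its end, in the units of the state.
- monitor.get_obs(): the state, without advancing time (a new reading comes with each control period).
- eyes.grab_frame(name): name is "scene" or "side" or "wrist"; returns a dict with "image" (480x640x3 uint8, red, green, blue), "K" (3x3 intrinsics, pixels), "R" (3x3) and "t" (3): a world point X has camera coordinates R X + t; the wrist camera has in their place "mount" (4x4, takes a point from camera to tool coordinates, whose origin is the TCP and whose axes are the flange's). Camera axes: x right, y down, z forward; pixel columns grow to the right and rows downward; lengths in m; the calibration is good to about 2 mm. The wrist camera is an equidistant fisheye: a pixel r from the principal point sees the ray r / f radians off the axis. A picture is of the moment at which its call begins: read the wrist's pose just before it. There is no depth.
- bot.finish_job(): hands the job in; it is judged then, once.
The state is a dict: "clock": time; "joints": joint angles; "joint_velocities": joint speeds; "joint_torque": joint torques, N m; "tool_pos": TCP position; "tool_rot": TCP orientation; "force": force on the tool from outside, world axes, zero at the start; "moment": the same for the moment, N m; "width": finger opening in m; "finger_force": force on a finger pad.
Only numpy, scipy, OpenCV 4.12 (cv2) and the standard library are available. Lean on these libraries where they do the work, as an engineer would, in place of code of your own. Each camera call takes 0.05 s, during which the arm holds its last target. There are 200 camera calls.

## Working session

There is one attempt and no reset: what is moved stays moved. The work goes in short steps, Python scripts to look and compute and a shell command to move; the robot and the scene stay as the last step left them, time stands still between calls to the robot, and variables do not carry over. Pictures are saved under pics/ and viewed, at most 12 in all, crops included, and the job is handed in when it is done.

```bash
mkdir -p pics
cat > h.py <<'E'
import numpy as np, cv2
from scipy.spatial.transform import Rotation as R
from plant import monitor, eyes, bot
def q(o): 
    w,x,y,z=o["tool_rot"]; return R.from_quat([x,y,z,w]).as_matrix()
def grab(n,f):
    o=monitor.get_obs(); d=eyes.grab_frame(n); cv2.imwrite("pics/"+f,cv2.cvtColor(d["image"],cv2.COLOR_RGB2BGR)); return o,d
def ray(d,u,v,o=None):
    K=d["K"]; a=np.array([(u-K[0][2])/K[0][0],(v-K[1][2])/K[1][1]])
    if "mount" in d:
        th=np.hypot(*a); dc=np.array([*(a/max(th,1e-9)*np.sin(th)),np.cos(th)])
        M=np.array(d["mount"]); T=q(o); return T@M[:3,3]+np.array(o["tool_pos"]), T@M[:3,:3]@dc
    Rm=np.array(d["R"]); return -Rm.T@np.array(d["t"]), Rm.T@np.array([*a,1])
def onz(c,r,z): return c+r*(z-c[2])/r[2]
def proj(d,X,o=None):
    K=np.array(d["K"])
    if "mount" in d:
        M=np.array(d["mount"]); p=q(o).T@(np.array(X)-o["tool_pos"]); p=M[:3,:3].T@(p-M[:3,3])
        th=np.arctan2(np.hypot(p[0],p[1]),p[2]); s=th/np.hypot(p[0],p[1]); return K[0,0]*p[0]*s+K[0,2],K[1,1]*p[1]*s+K[1,2]
    p=np.array(d["R"])@X+d["t"]; p=K@p; return p[:2]/p[2]
E
python3 - <<'E'
from h import *
import pickle
for n in("scene","side"):
    o,d=grab(n,n+"0.png"); pickle.dump((o,d),open(n+".pkl","wb")); print(n,d["K"],d["R"],d["t"])
o,d=grab("wrist","wrist0.png");print(d["K"],d["mount"]);print(o)
E
```

```text
scene [[551.25479735   0.         327.38780019]
 [  0.         551.25479735 239.46661057]
 [  0.           0.           1.        ]] [[ 0.66360508 -0.74806151 -0.00568058]
 [-0.35327885 -0.30668203 -0.88382135]
 [ 0.65941061  0.58851517 -0.46779007]] [-0.34392296  0.29904731  0.81915038]
side [[494.95054463   0.         318.28840355]
 [  0.         494.95054463 243.08581064]
 [  0.           0.           1.        ]] [[-0.99974658 -0.0033348   0.02226325]
 [-0.01983535  0.5981753  -0.80111976]
 [-0.01064575 -0.80135834 -0.59808986]] [0.54683657 0.08400939 1.34104988]
[[371.64829954   0.         320.71887444]
 [  0.         371.64829954 241.03514612]
 [  0.           0.           1.        ]] [[-9.40871510e-04 -9.46824263e-01 -3.21749795e-01  8.38182045e-02]
 [ 9.99999553e-01 -9.21666153e-04 -2.12013232e-04  8.85971508e-04]
 [-9.58066239e-05 -3.21749851e-01  9.46824706e-01 -1.45457091e-01]
 [ 0.00000000e+00  0.00000000e+00  0.00000000e+00  1.00000000e+00]]
{'clock': 0.1, 'joints': array([-1.31187681e+00,  2.64710262e-01,  1.60520830e+00,  1.77161282e-05,
        1.27368247e+00, -3.69187053e-02]), 'joint_velocities': array([ 0.00167064, -0.00184325, -0.00355648,  0.00090628, -0.00196586,
        0.00014339]), 'joint_torque': array([ 5.35545987e-04, -5.03619504e+01, -3.58067894e+01,  7.31035648e-02,
        2.32875865e-02, -5.98144629e-05]), 'tool_pos': array([ 0.19662265, -0.64507629,  0.23750636]), 'tool_rot': array([-9.98948867e-04,  9.89079786e-01,  1.47377640e-01, -1.02821612e-04]), 'force': array([ 0.38898277, -0.00563657,  0.08926812]), 'moment': array([-0.0064283 , -0.02599123, -0.00422947]), 'finger_force': 0.0, 'width': 0.08806827215529514}
```

View pics/scene0.png

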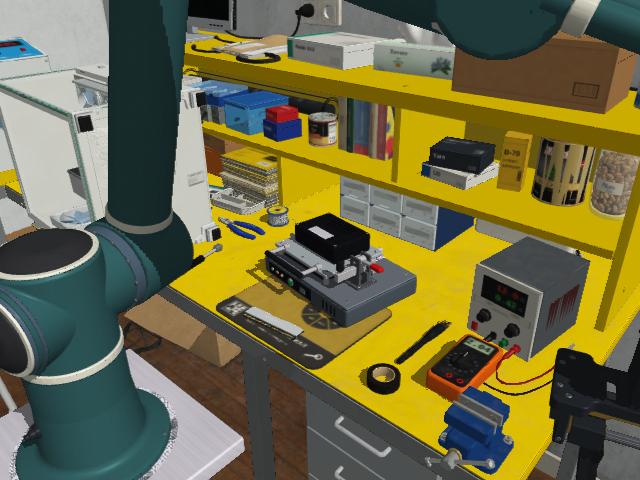

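View pics/side0.png

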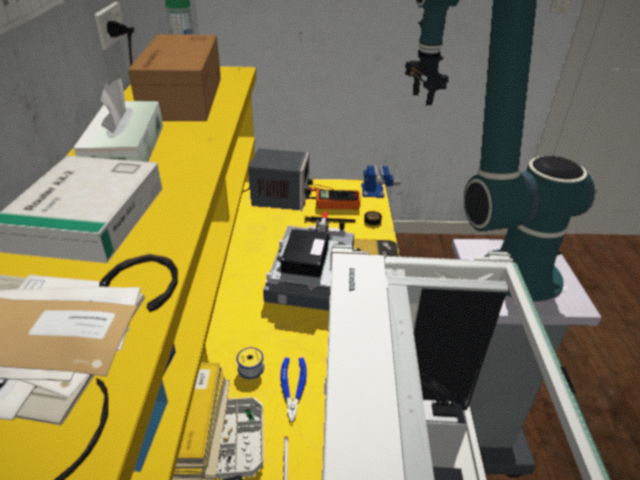

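The scene view shows the fixture at about (335,270), with its red lever at (376,268) and its lamps at (290,280). The side view shows it at (310,265). The shelves are behind it.

Run:
```python
from h import *
import pickle
P={}
for n in("scene","side"):
    o,d=pickle.load(open(n+".pkl","rb")); im=cv2.cvtColor(d["image"],cv2.COLOR_RGB2HSV)
    m=((im[...,0]<6)|(im[...,0]>174))&(im[...,1]>150)&(im[...,2]>90)
    k,l,s,c=cv2.connectedComponentsWithStats(m.astype(np.uint8))
    for i in range(1,k):
        if s[i,4]>8: print(n,s[i],c[i], onz(*ray(d,*c[i]),0.101).round(3))
    if n=="scene":
        for p in [(415,280),(347,312),(266,263)]: print(p,onz(*ray(d,*p),.05).round(3))
        cv2.imwrite("pics/sc_crop.png",cv2.resize(cv2.cvtColor(d["image"],cv2.COLOR_RGB2BGR)[195:355,210:430],None,fx=3.6,fy=3.6,interpolation=cv2.INTER_CUBIC))
```

```text
scene [ 0 43 15  3 27] [ 7.18518519 43.7037037 ] [1.238 3.445 0.101]
scene [20 48  6  3 11] [22.63636364 49.        ] [1.211 3.141 0.101]
scene [266 105  33  18 364] [283.8543956 113.0521978] [1.209 0.829 0.101]
scene [386 138   7  16  91] [389.15384615 145.41758242] [1.155 0.307 0.101]
scene [355 146   6   7  38] [357.36842105 148.76315789] [1.066 0.362 0.101]
scene [362 147   5   8  33] [364.21212121 150.60606061] [1.066 0.335 0.101]
scene [370 264  13   9  81] [376.33333333 267.80246914] [ 0.536 -0.111  0.101]
scene [472 321   6   9  38] [474.63157895 325.28947368] [ 0.495 -0.342  0.101]
scene [496 345  25  25 137] [509.08029197 353.6350365 ] [ 0.465 -0.415  0.101]
scene [498 365  57  20 104] [526.52884615 378.49038462] [ 0.43  -0.458  0.101]
scene [446 373   6   5  19] [448.57894737 374.84210526] [ 0.364 -0.371  0.101]
scene [457 379   6   5  16] [459.4375 380.6875] [ 0.364 -0.389  0.101]
(415, 280) [ 0.618 -0.149  0.05 ]
(347, 312) [ 0.443 -0.116  0.05 ]
(266, 263) [0.467 0.129 0.05 ]
side [323 213   4   4  14] [324.28571429 214.35714286] [ 0.533 -0.121  0.101]
```

View pics/sc_crop.png

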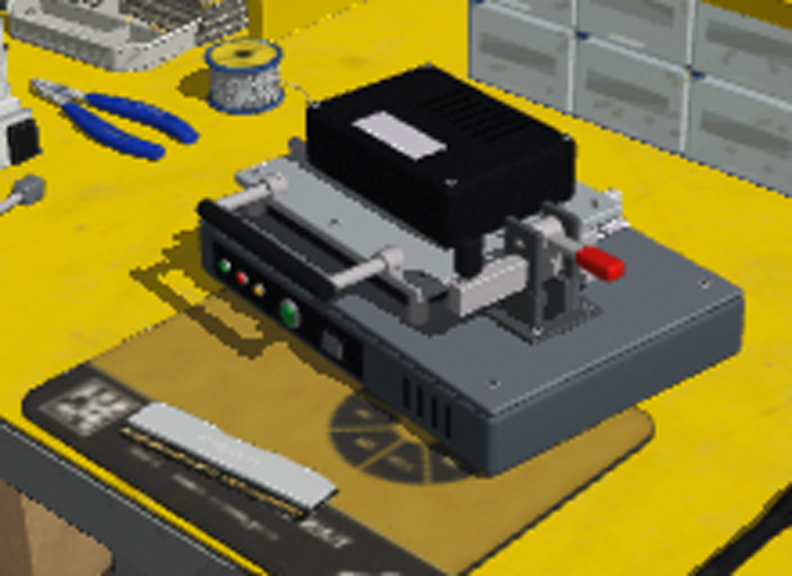

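The crop shows the fixture turned by about -8° in world yaw. The lever lies level at crop (600,262), the knob is at crop (468,255), and the handle bar runs from (205,210) to (330,285). Next I go above it and look with the wrist camera.

```bash
for i in 1 2 3; do python3 -m creep '[0,0,0,0.028,-0.027,-0.004,1, 0,0,0,0.028,-0.027,-0.004,1, 0,0,0,0.028,-0.027,-0.004,1, 0,0,0,0.028,-0.027,-0.004,1, 0,0,0,0.028,-0.027,-0.004,1]'|tail -c 300; done
for i in 1 2; do python3 -m creep '[0,0,-0.125,0,0,0,1, 0,0,-0.125,0,0,0,1, 0,0,-0.125,0,0,0,1, 0,0,-0.125,0,0,0,1, 0,0,-0.125,0,0,0,1]'; done
python3 -m creep '[0,0,0,0,0,0,1,0,0,0,0,0,0,1,0,0,0,0,0,0,1]'
python3 - <<'E'
from h import *
import pickle
o,d=grab("wrist","w1.png"); pickle.dump((o,d),open("w1.pkl","wb")); print(o["clock"],o["tool_pos"],q(o).round(3),o["joints"].round(3))
E
```

```text
clock: 0.57
tool_pos: [0.2917, -0.4739, 0.2583]
tool_rot: [-0.0, 0.989, 0.147, -0.0]
force: [0.4, -0.7, -0.4]
width: 0.0881
finger_force: 0.0
clock: 0.98
tool_pos: [0.3862, -0.3039, 0.2787]
tool_rot: [-0.0, 0.989, 0.147, 0.0]
force: [0.8, -0.9, 0.9]
width: 0.0876
finger_force: 0.0
clock: 1.4
tool_pos: [0.4808, -0.1339, 0.2988]
tool_rot: [0.0, 0.989, 0.147, 0.0]
force: [0.5, -1.0, 0.6]
width: 0.0883
finger_force: 0.0
clock: 1.82
tool_pos: [0.4803, -0.1354, 0.2984]
tool_rot: [-0.0, 0.894, 0.447, -0.0]
force: [0.2, 0.4, -0.2]
width: 0.0883
finger_force: 0.0
clock: 2.23
tool_pos: [0.4802, -0.1357, 0.2984]
tool_rot: [-0.0, 0.714, 0.7, -0.0]
force: [0.0, -0.7, -0.0]
width: 0.0882
finger_force: 0.0
clock: 2.48
tool_pos: [0.4804, -0.1358, 0.2986]
tool_rot: [-0.0, 0.717, 0.697, -0.0]
force: [-0.2, 0.4, -0.1]
width: 0.0883
finger_force: 0.0
2.4833 [ 0.48035685 -0.13580456  0.29855755] [[ 0.028  1.    -0.   ]
 [ 1.    -0.028  0.   ]
 [ 0.    -0.    -1.   ]] [-0.325 -0.106  1.892 -0.     1.356 -0.297]
```

View pics/w1.png

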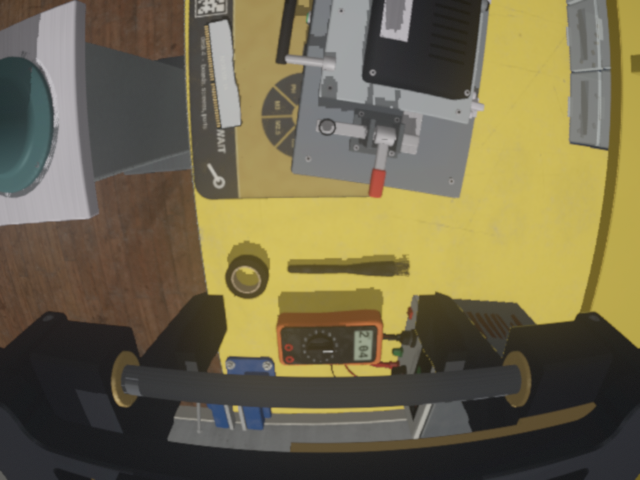

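The wrist view, with up as +y and right as +x, shows the knob top at (328,127), the red grip at (377,183), the right deck corners at (292,173) and (461,197), and the handle bar end at (284,60).

```bash
cat >> h.py <<'E'
def red(d,o,lo=30):
    im=cv2.cvtColor(d["image"],cv2.COLOR_RGB2HSV)
    m=((im[...,0]<6)|(im[...,0]>174))&(im[...,1]>170)&(im[...,2]>90)
    k,l,s,c=cv2.connectedComponentsWithStats(m.astype(np.uint8))
    return [(s[i],c[i]) for i in range(1,k) if s[i,4]>lo]
E
python3 - <<'E'
from h import *
import pickle
o,d=pickle.load(open("w1.pkl","rb"))
for s,c in red(d,o): print(s,c,onz(*ray(d,*c,o),.106).round(4))
a=onz(*ray(d,292,173,o),.05);b=onz(*ray(d,461,197,o),.05);print("corners",a,b,np.linalg.norm(b-a),np.degrees(np.arctan2((b-a)[1],(b-a)[0])))
k=onz(*ray(d,328,127,o),.121);print("knob",k)
for s in("scene",):
    os_,ds=pickle.load(open(s+".pkl","rb")); print("knob scene",onz(*ray(ds,340.5,258),.121))
yaw=-8
for yaw in(-6,-7,-8,-9):
    c,s=np.cos(np.radians(yaw)),np.sin(np.radians(yaw)); Rz=np.array([[c,-s],[s,c]])
    print(yaw,[ (p[:2]-Rz@np.array(f)).round(4) for p,f in((a,(-.1,-.165)),(b,(.095,-.165)),(k,(-.068,-.108)),(onz(*ray(d,377,183,o),.106),(-.015,-.153)))])
E
```

```text
corners [ 0.45050948 -0.10908499  0.05      ] [ 0.63950319 -0.1385792   0.05      ] 0.1912812829307066 -8.869990919269233
knob [ 0.48881072 -0.05962673  0.121     ]
knob scene [ 0.49289531 -0.05693972  0.121     ]
-6 [array([0.5672, 0.0446]), array([0.5623, 0.0354]), array([0.5677, 0.0407]), array([0.5641, 0.0382])]
-7 [array([0.5699, 0.0425]), array([0.5653, 0.0368]), array([0.5695, 0.0393]), array([0.5667, 0.0377])]
-8 [array([0.5725, 0.0404]), array([0.5684, 0.038 ]), array([0.5712, 0.0379]), array([0.5694, 0.0371])]
-9 [array([0.5751, 0.0382]), array([0.5715, 0.0393]), array([0.5729, 0.0364]), array([0.572 , 0.0364])]
```

```bash
python3 -m creep '[0,0,0.125,0,0,0,0.5, 0,0,0,0.0108,0.0164,0.033,0.5, 0,0,0,0.0108,0.0164,0.033,0.5, 0,0,0,0.0108,0.0164,0.033,0.5,0,0,0,0,0,0,0.5]'; python3 -m creep '[0,0,0,0,0,0,0.5,0,0,0,0,0,0,0.5]'
python3 - <<'E'
from h import *
import pickle
o,d=grab("wrist","w2.png"); pickle.dump((o,d),open("w2.pkl","wb")); print(o["clock"],o["tool_pos"],q(o).round(3),o["joints"].round(3),o["width"])
for s,c in red(d,o): print(s,c,onz(*ray(d,*c,o),.105).round(4))
E
```

```text
clock: 2.95
tool_pos: [0.5317, -0.109, 0.1923]
tool_rot: [-0.005, 0.758, 0.652, -0.003]
force: [-1.1, 0.4, -1.3]
width: 0.057
finger_force: 0.0
clock: 3.12
tool_pos: [0.5341, -0.1114, 0.2007]
tool_rot: [0.0, 0.758, 0.652, -0.0]
force: [0.1, 0.0, 0.7]
width: 0.0447
finger_force: 0.0
3.1167 [ 0.53405857 -0.11144582  0.20072827] [[ 0.15   0.989  0.   ]
 [ 0.989 -0.15  -0.   ]
 [-0.     0.    -1.   ]] [-0.251  0.047  1.925 -0.     1.17  -0.101] 0.04465434087461853
[369 423  14   3  38] [375.81578947 424.02631579] [ 0.5577 -0.2945  0.105 ]
```

View pics/w2.png

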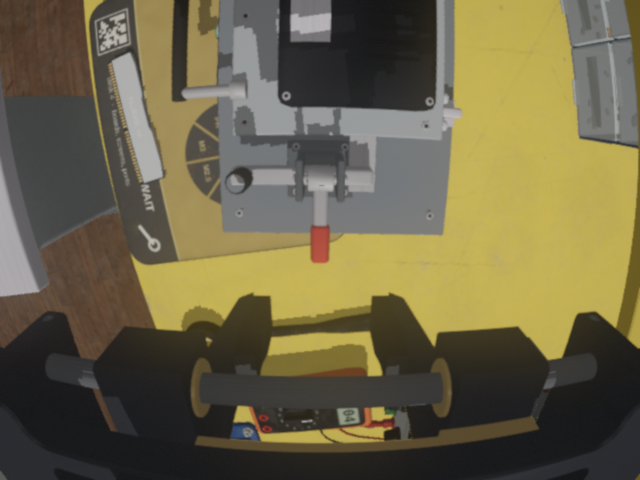

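The view is aligned with the fixture. The red grip spans (320,226) to (320,262), the knob is at (238,181), and the finger gap is centred at about 320.

Run:
```python
from h import *
import pickle
o,d=pickle.load(open("w2.pkl","rb"))
for n,u,v,z in(("gripA",320,226,.106),("gripB",320,262,.106),("knob",237,180,.121),("cFR",222,233,.05),("cBR",443,235,.05),("barend",180,98,.084),("bartop",181,10,.084)):
    p=onz(*ray(d,u,v,o),z); print(n,p.round(4),"tool:",(q(o).T@(p-o["tool_pos"])).round(4))
a,b=[onz(*ray(d,u,v,o),.05) for u,v in((222,233),(443,235))];print(np.degrees(np.arctan2((b-a)[1],(b-a)[0])))
```

```text
gripA [ 0.5355 -0.0994  0.106 ] tool: [ 0.0122 -0.0004  0.0947]
gripB [ 0.5316 -0.1252  0.106 ] tool: [-0.0139 -0.0004  0.0947]
knob [ 0.4898 -0.0575  0.121 ] tool: [ 0.0467 -0.0519  0.0797]
cFR [ 0.4492 -0.1089  0.05  ] tool: [-0.0102 -0.0843  0.1507]
cBR [ 0.6375 -0.1395  0.05  ] tool: [-0.0122  0.1064  0.1508]
barend [0.4493 0.0057 0.084 ] tool: [ 0.1032 -0.1014  0.1167]
bartop [0.46   0.0725 0.084 ] tool: [ 0.1708 -0.1008  0.1166]
-9.211617146842375
```

```bash
python3 -m creep '[0,0,0,-0.001,0,0.0297,0.5, 0,0,0,0,0,0.0297,0.5, 0,0,0,0,0,0.0297,0.5, 0,0,0,0,0,0.0297,0.5,0,0,0,0,0,0,0.5]' 15; python3 -m creep '[0,0,0,0,0,0,0,0,0,0,0,0,0,0,0,0,0,0,0,0,0,0,0,0,0,0,0,0,0,0,0,0,0,0,0]'
```

```text
clock: 3.58
tool_pos: [0.5303, -0.1119, 0.0778]
tool_rot: [-0.003, 0.758, 0.652, -0.002]
force: [-1.6, 0.8, -1.4]
width: 0.0443
finger_force: 0.0
clock: 4.0
tool_pos: [0.5335, -0.1124, 0.0826]
tool_rot: [-0.0, 0.758, 0.652, -0.0]
force: [-7.9, -0.1, 1.9]
width: 0.0128
finger_force: 3.9
```

```bash
python3 -m creep '[0,0,0,0.0006,0,-0.0074,0, 0,0,0,0.0018,0,-0.0072,0, 0,0,0,0.003,0,-0.0068,0, 0,0,0,0.004,0,-0.0062,0, 0,0,0,0.0051,0,-0.0054,0]'; python3 -m creep '[0,0,0,0.0058,0,-0.0046,0, 0,0,0,0.0065,0,-0.0036,0, 0,0,0,0.007,0,-0.0024,0, 0,0,0,0.0073,0,-0.0012,0, 0,0,0,0.0074,0,-0.0001,0]';python3 -m creep '[0,0,0,0.0025,0,0,0,0,0,0,0,0,0,0,0,0,0,0,0,0,0]'
python3 - <<'E'
from h import *
d=grab("scene","s1.png")[1]; p=proj(d,[.54,-.07,.12]).astype(int);print(p); im=cv2.imread("pics/s1.png")[p[1]-60:p[1]+60,p[0]-80:p[0]+80]; cv2.imwrite("pics/s1c.png",cv2.resize(im,None,fx=4,fy=4,interpolation=cv2.INTER_CUBIC))
E
```

```text
clock: 4.42
tool_pos: [0.5356, -0.0981, 0.1148]
tool_rot: [0.0, 0.758, 0.652, -0.001]
force: [-2.2, -4.0, -2.6]
width: 0.0128
finger_force: 15.0
clock: 4.83
tool_pos: [0.5412, -0.0641, 0.1273]
tool_rot: [0.001, 0.758, 0.652, -0.0]
force: [-2.9, -3.7, 0.1]
width: 0.0127
finger_force: 15.0
clock: 5.08
tool_pos: [0.5418, -0.0609, 0.127]
tool_rot: [-0.0, 0.758, 0.652, 0.001]
force: [-4.2, 0.6, 7.0]
width: 0.0127
finger_force: 15.0
[361 251]
```

View pics/s1c.png

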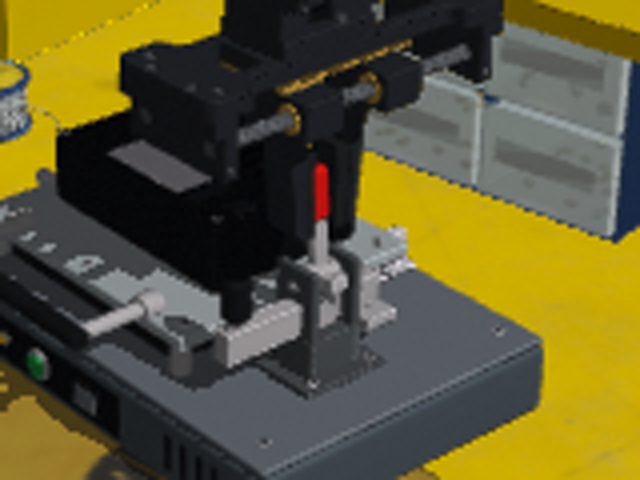

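The picture shows the red lever upright at (320,190) in the fingers, at about 1.66 rad. I'll release it, rise, shift over the knob and turn to yaw 171°.

```bash
python3 -m creep '[0,0,0,0,0,0,0.4,0,0,0,0,0,0,0.4,0,0,0,0,0,0,0.4,0,0,0,0,0,-0.035,0.4,0,0,0,0,0,-0.035,0.4]'; python3 -m creep '[0,0,0,-0.0025,-0.0263,0,0.5,0,0,0,-0.0025,-0.0263,0,0.5,0,0,-0.121,0,0,0,0.5,0,0,-0.121,0,0,0,0.5,0,0,-0.121,0,0,0,0.5]'
for i in 1 2; do python3 -m creep '[0,0,-0.121,0,0,0,0.5,0,0,-0.121,0,0,0,0.5,0,0,-0.121,0,0,0,0.5,0,0,-0.121,0,0,0,0.5,0,0,-0.121,0,0,0,0.5]' >/dev/null; done;  python3 -m creep '[0,0,0,0,0,0,0.5,0,0,0,0,0,0,0.5]'
python3 - <<'E'
from h import *
import pickle
o,d=grab("wrist","w3.png"); pickle.dump((o,d),open("w3.pkl","wb")); print(q(o).round(3),o["joints"].round(3)); print("knob in tool",(q(o).T@(np.array([.489,-.058,.112])-o["tool_pos"])).round(4))
E
```

```text
clock: 5.55
tool_pos: [0.5393, -0.0613, 0.1936]
tool_rot: [-0.003, 0.758, 0.652, -0.002]
force: [0.1, -1.2, 0.2]
width: 0.0352
finger_force: 0.0
clock: 5.97
tool_pos: [0.4886, -0.0587, 0.196]
tool_rot: [0.0, 0.626, 0.78, 0.001]
force: [0.8, 0.7, -1.0]
width: 0.0441
finger_force: 0.0
clock: 6.97
tool_pos: [0.4889, -0.0588, 0.1958]
tool_rot: [0.0, 0.076, 0.997, 0.0]
force: [0.9, 0.5, -1.0]
width: 0.0445
finger_force: 0.0
[[-0.989  0.151  0.   ]
 [ 0.151  0.989  0.   ]
 [-0.     0.    -1.   ]] [-0.17  -0.053  2.034  0.     1.16  -1.59 ]
knob in tool [0.     0.0008 0.0838]
```

View pics/w3.png

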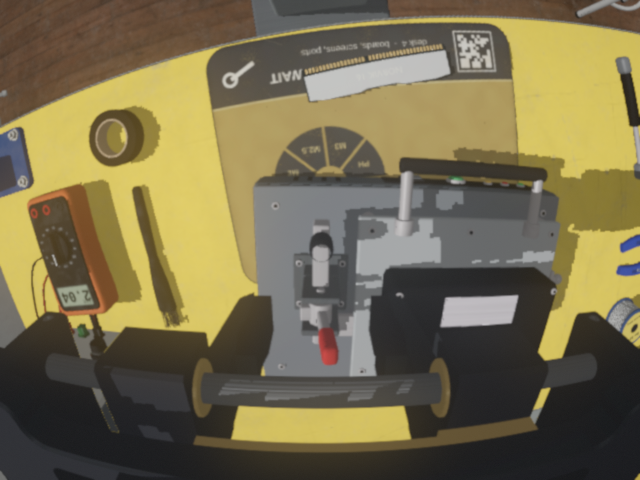

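Run:
```python
from h import *
import pickle
o,d=pickle.load(open("w3.pkl","rb"))
for z in(.121,.096): print(z,proj(d,[.489,-.058,z],o))
for u,v in((321,240),(321,248)): print(onz(*ray(d,u,v,o),.121).round(4))
im=cv2.imread("pics/w3.png")[205:300,270:380]; g=cv2.cvtColor(im,cv2.COLOR_BGR2GRAY); print(g[15:70:3,51])
cv2.imwrite("pics/w3c.png",cv2.resize(im,None,fx=5,fy=5,interpolation=cv2.INTER_CUBIC))
```

```text
0.121 (np.float64(323.51774487638676), np.float64(254.45068794455347))
0.096 (np.float64(323.24352681162253), np.float64(241.6349309857816))
[ 0.4792 -0.0581  0.121 ]
[ 0.4845 -0.0589  0.121 ]
[105 101 151 154  73  51  50  55  81 139 169 170 170 170 159 170 170 170
 170]
```

View pics/w3c.png

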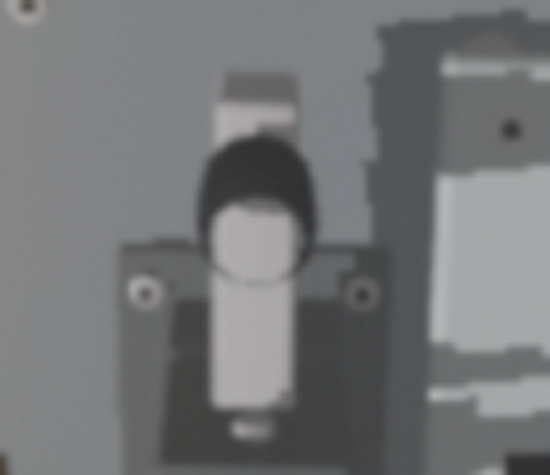

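The crop shows the bright knob top disc at about (321,253) in the full picture, within about 1 mm of the prediction. Descend, grip, pull.

```bash
python3 -m creep '[0,0,0,0,0,0.0343,0.5,0,0,0,0,0,0.0343,0.5,0,0,0,0,0,0.0343,0.5,0,0,0,0,0,0,0.5,0,0,0,0,0,0,0]' 25;  python3 -m creep '[0,0,0,0,0,0,0,0,0,0,0,0,0,0,0,0,0,0,0,0,0,0,0,0,0,0,0,0,0,0,0,0,0,0,0]'; python3 -m creep '[0,0,0,0.004,0,0,0,0,0,0,0.006,0,0,0,0,0,0,0.006,0,0,0,0,0,0,0.006,0,0,0,0,0,0,0,0,0,0]';python3 -m creep '[0,0,0,0.003,0,0,0,0,0,0,0.002,0,0,0,0,0,0,0.001,0,0,0,0,0,0,0,0,0,0]'
```

```text
clock: 7.43
tool_pos: [0.4867, -0.0584, 0.0913]
tool_rot: [-0.003, 0.075, 0.997, 0.0]
force: [0.9, 0.2, 0.7]
width: 0.0395
finger_force: 0.0
clock: 7.85
tool_pos: [0.4906, -0.0589, 0.0951]
tool_rot: [0.002, 0.074, 0.997, 0.0]
force: [1.1, 2.2, 5.7]
width: 0.0152
finger_force: 25.0
clock: 8.27
tool_pos: [0.4679, -0.0552, 0.095]
tool_rot: [0.002, 0.074, 0.997, 0.0]
force: [-1.2, 3.3, 10.4]
width: 0.015
finger_force: 25.0
clock: 8.6
tool_pos: [0.4629, -0.0544, 0.095]
tool_rot: [0.002, 0.074, 0.997, 0.0]
force: [1.0, 4.5, 7.8]
width: 0.0151
finger_force: 25.0
```

```bash
python3 -m creep '[0,0,0,0.002,0,-0.0015,0,0,0,0,0.002,0,0,0,0,0,0,0,0,0,0]'; python3 -m creep '[0,0,0,0,0,0,0,0,0,0,0,0,0,0]'
```

```text
clock: 8.85
tool_pos: [0.4629, -0.0544, 0.0956]
tool_rot: [0.007, 0.074, 0.997, 0.0]
force: [18.7, 0.3, -13.4]
width: 0.015
finger_force: 25.0
clock: 9.02
tool_pos: [0.4629, -0.0544, 0.0956]
tool_rot: [0.007, 0.074, 0.997, 0.0]
force: [17.3, 0.7, -12.8]
width: 0.0148
finger_force: 25.0
```

The force jumps to 18 N, so the bolt is at its stop after 28 mm of travel. I'll release it, rise, turn back and go above the handle.

```bash
python3 -m creep '[0,0,0,-0.0035,0,0.001,0,0,0,0,0,0,0,0,0,0,0,0,0,0,0.3,0,0,0,0,0,0,0.4,0,0,0,0,0,0,0.4]';python3 -m creep '[0,0,0,0,0,-0.025,0.4,0,0,0,0,0,-0.04,0.4,0,0,0,0,0,-0.04,0.4,0,0,0.121,0,0,0,0.4,0,0,0.121,0,0,0,0.4]'; python3 -m creep '[0,0,0.121,0,0,0,0.5,0,0,0.121,0,0,0,0.5,0,0,0.121,0,0,0,0.5,0,0,0.121,0,0,0,0.5,0,0,0.121,0,0,0,0.5]' >/dev/null;  python3 -m creep '[0,0,0.121,0,0,0,0.28,0,0,0.121,0,0,0,0.28,0,0,0.121,0,0,0,0.28,0,0,0.121,0,0,0,0.28,0,0,0.121,0,0,0,0.28]' >/dev/null; python3 -m creep '[0,0,0.121,0.039,-0.008,0,0.28,0,0,0,0.039,-0.008,0,0.28,0,0,0,0.039,-0.008,0,0.28,-0.1,0,0,0,0,0,0.28,0,0,0,0,0,0,0.28]'; python3 -m creep '[0,0,0,0,0,0,0.28]'
python3 - <<'E'
from h import *
import pickle
o,d=grab("wrist","w4.png"); pickle.dump((o,d),open("w4.pkl","wb")); print(q(o).round(3),o["tool_pos"],o["joints"].round(3),o["width"])
E
```

```text
clock: 9.43
tool_pos: [0.4595, -0.0546, 0.093]
tool_rot: [-0.001, 0.074, 0.997, -0.0]
force: [0.4, 0.7, -0.3]
width: 0.0329
finger_force: 0.0
clock: 9.85
tool_pos: [0.4621, -0.0551, 0.2015]
tool_rot: [0.003, 0.196, 0.981, -0.0]
force: [0.2, -0.6, -0.8]
width: 0.0351
finger_force: 0.0
clock: 11.1
tool_pos: [0.4458, 0.0616, 0.1963]
tool_rot: [0.037, 0.752, 0.658, 0.032]
force: [-0.6, -0.3, -0.3]
width: 0.0248
finger_force: 0.0
clock: 11.18
tool_pos: [0.4475, 0.0603, 0.1976]
tool_rot: [0.037, 0.753, 0.657, 0.032]
force: [1.3, -0.3, 0.0]
width: 0.0249
finger_force: 0.0
[[ 0.135  0.986  0.096]
 [ 0.991 -0.135 -0.014]
 [-0.001  0.097 -0.995]] [0.44750306 0.06029498 0.19761681] [ 0.096 -0.204  2.166 -0.026  1.086  0.243] 0.024909625760608366
```

View pics/w4.png

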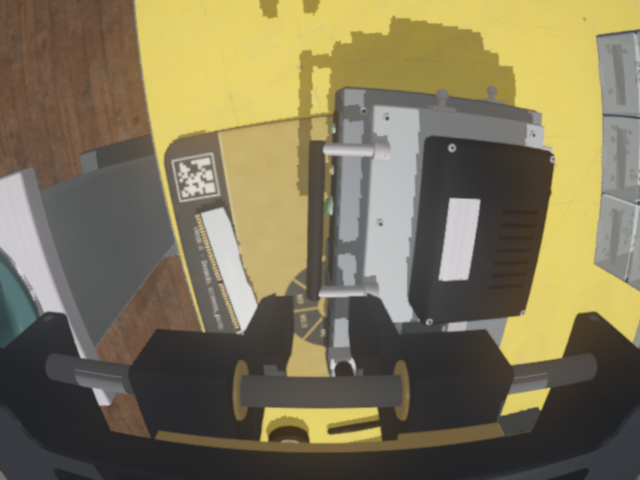

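The bar runs from (317,149) to (314,291) between its posts.

Run:
```python
from h import *
import pickle
o,d=pickle.load(open("w4.pkl","rb"))
T=q(o); B=[onz(*ray(d,u,v,o),.079) for u,v in((317,149),(314,291))]; print(B,np.linalg.norm(B[0]-B[1]))
e=(B[0]-B[1])[:2]; print("yaw",np.degrees(np.arctan2(e[1],e[0]))-90,"tool yaw",np.degrees(np.arctan2(T[1,0],T[0,0])))
m=(B[0]+B[1])/2; m[2]=.078; print(m)
tgt=m+0.017*T[:,2]; print("shift to TCP target (tool)",(T.T@(tgt-o["tool_pos"])).round(4), "pre (20mm..)",tgt)
```

```text
[array([0.46481657, 0.12030738, 0.079     ]), array([0.4470999 , 0.01128492, 0.079     ])] 0.11045260191967926
yaw -9.23014963519526 tool yaw 82.2243354641552
[0.45595823 0.06579615 0.078     ]
shift to TCP target (tool) [ 0.0067 -0.004   0.1368] pre (20mm..) [0.45759112 0.06555577 0.06108031]
```

```bash
python3 -m creep '[0,0,0.025,0.0067,-0.004,0.03,0.28,0,0,0,0,0,0.03,0.28,0,0,0,0,0,0.03,0.28,0,0,0,0,0,0.03,0.28,0,0,0,0,0,0.0168,0.28]' 20; python3 -m creep '[0,0,0,0,0,0,0.28,0,0,0,0,0,0,0,0,0,0,0,0,0,0,0,0,0,0,0,0,0]'; python3 -m creep '[0,0,0,0,0,0,0,0,0,0,0,0,0,0]'
python3 - <<'E'
from h import *
o=monitor.get_obs();T=q(o);p=np.array(o["tool_pos"]);print(p,T.round(3))
y=np.radians(-9.1);ex=np.array([np.cos(y),np.sin(y),0])
A=lambda t:.196*(-np.cos(t)*ex+np.sin(t)*np.array([0,0,1]))
t0=np.radians(5.3); prev=A(t0)
for k in range(1,18):
    c=A(t0+1.17*k/18); print(k,(T.T@(c-prev)).round(4)); prev=c
print(T.T@[0,0,1])
E
```

```text
clock: 11.65
tool_pos: [0.4588, 0.0638, 0.059]
tool_rot: [0.036, 0.762, 0.646, 0.031]
force: [-1.1, 0.2, -0.2]
width: 0.0249
finger_force: 0.0
clock: 11.98
tool_pos: [0.4572, 0.0649, 0.0616]
tool_rot: [0.035, 0.762, 0.646, 0.031]
force: [-6.8, 0.3, -3.0]
width: 0.0112
finger_force: 20.0
clock: 12.15
tool_pos: [0.4572, 0.0649, 0.0618]
tool_rot: [0.036, 0.762, 0.646, 0.031]
force: [-6.6, -0.2, -2.3]
width: 0.0111
finger_force: 20.0
[0.4572249  0.06490057 0.06176665] [[ 0.163  0.982  0.093]
 [ 0.987 -0.162 -0.014]
 [ 0.001  0.094 -0.996]]
1 [ 0.      0.0028 -0.0124]
2 [ 0.      0.0036 -0.0122]
3 [ 0.      0.0044 -0.012 ]
4 [ 0.      0.0051 -0.0117]
5 [ 0.      0.0059 -0.0113]
6 [ 0.      0.0066 -0.0109]
7 [ 0.      0.0073 -0.0104]
8 [ 0.      0.008  -0.0099]
9 [ 0.      0.0086 -0.0094]
10 [ 0.0001  0.0092 -0.0088]
11 [ 0.0001  0.0097 -0.0082]
12 [ 0.0001  0.0102 -0.0076]
13 [ 0.0001  0.0107 -0.0069]
14 [ 0.0001  0.0111 -0.0062]
15 [ 0.0001  0.0115 -0.0054]
16 [ 0.0001  0.0118 -0.0047]
17 [ 0.0001  0.0121 -0.0039]
[ 0.00119913  0.09420686 -0.99555192]
```

```bash
python3 -m creep '[0,0,0,0,0.0014,-0.0062,0,0,0,0,0,0.0014,-0.0062,0,0,0,0,0,0.0018,-0.0061,0,0,0,0,0,0.0018,-0.0061,0]' 25; python3 -m creep '[0,0,0,0,0,0,0]'
```

```text
clock: 12.48
tool_pos: [0.4611, 0.0643, 0.0873]
tool_rot: [0.036, 0.762, 0.646, 0.031]
force: [-6.8, -1.0, -3.5]
width: 0.0111
finger_force: 25.0
clock: 12.57
tool_pos: [0.4613, 0.0642, 0.0881]
tool_rot: [0.036, 0.762, 0.646, 0.031]
force: [-8.3, -0.8, -2.2]
width: 0.0109
finger_force: 25.0
```

The lid is moving freely. Continue up the arc.

```bash
python3 -m creep '[0,0,0,0,0.0022,-0.006,0,0,0,0,0,0.0022,-0.006,0,0,0,0,0,0.0025,-0.0059,0,0,0,0,0,0.0026,-0.0058,0,0,0,0,0,0.0029,-0.0057,0]'; python3 -m creep '[0,0,0,0,0.003,-0.0056,0,0,0,0,0,0.0033,-0.0055,0,0,0,0,0,0.0033,-0.0054,0,0,0,0,0,0.0036,-0.0052,0,0,0,0,0,0.0037,-0.0052,0]'; python3 -m creep '[0,0,0,0,0.004,-0.005,0,0,0,0,0,0.004,-0.0049,0,0,0,0,0,0.0043,-0.0047,0,0,0,0,0,0.0043,-0.0047,0]';python3 -m creep '[0,0,0,0,0.0046,-0.0044,0,0,0,0,0,0.0046,-0.0044,0,0,0,0,0,0.0048,-0.0041,0,0,0,0,0,0.0049,-0.0041,0]'; python3 -m creep '[0,0,0,0,0,0,0,0,0,0,0,0,0,0]'
cat > lid.py <<'E'
from h import *
o=monitor.get_obs();T=q(o);p=np.array(o["tool_pos"]);bar=p-.0165*T[:,2]
y=np.radians(-9.1);ex=np.array([np.cos(y),np.sin(y),0]);H=np.array([.5725,.0375,0])+.075*ex+.010*np.array([-ex[1],ex[0],0])+[0,0,.06]
v=bar-H; h=-(v@ex); print("bar",bar.round(4),"r",np.hypot(h,v[2]),"lid",np.arctan2(v[2],h)-np.radians(5.3),"F",o["force"].round(2),o["moment"].round(2),"F tangential",)
E
python3 lid.py
```

```text
clock: 12.98
tool_pos: [0.4702, 0.0628, 0.118]
tool_rot: [0.035, 0.762, 0.646, 0.031]
force: [-8.8, 0.7, -1.0]
width: 0.0107
finger_force: 25.1
clock: 13.4
tool_pos: [0.4838, 0.0605, 0.1468]
tool_rot: [0.035, 0.762, 0.646, 0.031]
force: [-11.5, 0.8, 2.3]
width: 0.0111
finger_force: 25.0
clock: 13.73
tool_pos: [0.498, 0.0582, 0.1683]
tool_rot: [0.035, 0.762, 0.646, 0.031]
force: [-14.2, 0.2, 6.4]
width: 0.011
finger_force: 25.0
clock: 14.07
tool_pos: [0.5158, 0.0553, 0.1884]
tool_rot: [0.036, 0.761, 0.646, 0.031]
force: [-11.3, -0.8, 8.2]
width: 0.0113
finger_force: 25.0
clock: 14.23
tool_pos: [0.5171, 0.0551, 0.1894]
tool_rot: [0.037, 0.761, 0.646, 0.032]
force: [-13.1, -0.2, 10.4]
width: 0.0112
finger_force: 25.0
bar [0.5155 0.0553 0.2058] r 0.19808824312476525 lid 0.7345062979683716 F [-13.15  -0.16  10.38] [-0.1   1.97 -0.02] F tangential
```

The force is mostly radial, about 16 N outward, so my path is a little inside the true arc. I'll ease outward while continuing.

```bash
python3 -m creep '[0,0,0,0,-0.001,-0.0012,0,0,0,0,0,-0.001,-0.0012,0,0,0,0,0,0.0055,-0.0042,0,0,0,0,0,0.0053,-0.0035,0,0,0,0,0,0.0053,-0.0034,0]'; python3 -m creep '[0,0,0,0,0.0055,-0.0031,0,0,0,0,0,0.0055,-0.0031,0,0,0,0,0,0.0057,-0.0028,0,0,0,0,0,0.0058,-0.0027,0]'; python3 -m creep '[0,0,0,0,0.0059,-0.0024,0,0,0,0,0,0.0059,-0.0024,0,0,0,0,0,0.003,-0.001,0,0,0,0,0,0,0,0]'; python3 -m creep '[0,0,0,0,0,0,0,0,0,0,0,0,0,0]'; python3 lid.py
```

```text
clock: 14.65
tool_pos: [0.5307, 0.0528, 0.2018]
tool_rot: [0.037, 0.761, 0.646, 0.033]
force: [-5.7, -3.2, 2.6]
width: 0.0111
finger_force: 25.0
clock: 14.98
tool_pos: [0.5523, 0.0493, 0.2165]
tool_rot: [0.038, 0.761, 0.646, 0.033]
force: [-4.5, -3.8, 2.3]
width: 0.0114
finger_force: 25.0
clock: 15.32
tool_pos: [0.5673, 0.0469, 0.2241]
tool_rot: [0.038, 0.761, 0.646, 0.034]
force: [-4.1, -4.4, 3.9]
width: 0.0113
finger_force: 25.0
clock: 15.48
tool_pos: [0.5666, 0.047, 0.2238]
tool_rot: [0.038, 0.761, 0.646, 0.034]
force: [-3.0, -3.8, 3.2]
width: 0.0109
finger_force: 25.0
bar [0.565  0.0473 0.2402] r 0.1988010489999678 lid 1.0421073641411969 F [-3.   -3.81  3.18] [-0.66  0.72 -0.09] F tangential
```

```bash
python3 -m creep '[0,0,0,0,0.0055,-0.002,0,0,0,0,0,0.0055,-0.0018,0,0,0,0,0,0.005,-0.0014,0,0,0,0,0,0.004,-0.0009,0,0,0,0,0,0.003,-0.0006,0]'; python3 -m creep '[0,0,0,0,0.001,-0.0002,0,0,0,0,0,0,0,0,0,0,0,0,0,0,0]'; python3 lid.py
python3 - <<'E'
from h import *
o,d=grab("side","sd2.png"); a=proj(d,[.60,.04,.13]).astype(int); print(a)
im=cv2.imread("pics/sd2.png")[a[1]-75:a[1]+75,a[0]-100:a[0]+100]; im=cv2.resize(im,None,fx=4,fy=4,interpolation=cv2.INTER_CUBIC)
e=np.radians(-9.1);ex=np.array([np.cos(e),np.sin(e),0]);ey=np.array([-ex[1],ex[0],0])
# predicted left edge of lid plate top & bottom lines at angle t (fixture y=.100)
for t,col in((1.17,(0,255,0)),(1.10,(255,0,255))):
    for zz in(.008,.016):
        pts=[]
        for xx in(-.155,0):
            h=-xx; H=np.array([.5725,.0375,.06])+.075*ex+.1*ey
            P=H+ex*(-h*np.cos(t)+zz*np.sin(t))+np.array([0,0,1])*(h*np.sin(t)+zz*np.cos(t)); pts.append(tuple(((proj(d,P)-a+[100,75])*4).astype(int).tolist()))
        cv2.line(im,*pts,col,1)
cv2.imwrite("pics/sd2c.png",im)
E
```

```text
clock: 15.9
tool_pos: [0.5888, 0.0435, 0.2325]
tool_rot: [0.038, 0.761, 0.646, 0.034]
force: [-3.7, -4.1, 4.0]
width: 0.0113
finger_force: 25.0
clock: 16.15
tool_pos: [0.5898, 0.0433, 0.2328]
tool_rot: [0.038, 0.761, 0.646, 0.034]
force: [-2.9, -4.8, 4.7]
width: 0.0111
finger_force: 25.0
bar [0.5881 0.0435 0.2492] r 0.19864106070071008 lid 1.1684732141814391 F [-2.95 -4.81  4.68] [-0.64  0.54 -0.09] F tangential
[297 239]
```

View pics/sd2c.png

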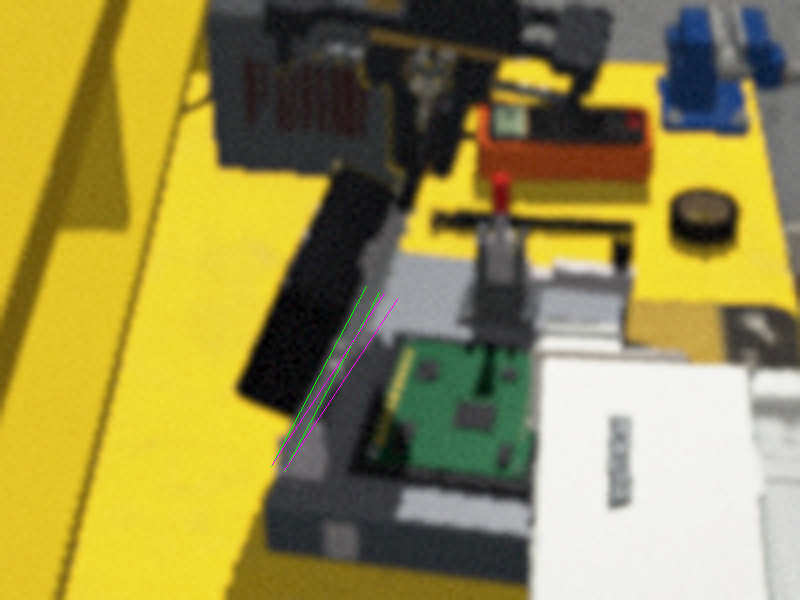

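The side view shows the head's edges parallel to the predicted 1.17 rad line (green). The red lever is upright at (500,190). The forces are small. I'll let it settle and compare the bolt knob with the earlier wrist image.

```bash
python3 -m creep '[0,0,0,0,0,0,0,0,0,0,0,0,0,0,0,0,0,0,0,0,0,0,0,0,0,0,0,0,0,0,0,0,0,0,0]'; python3 lid.py
python3 - <<'E'
from h import *
import pickle
o,d=pickle.load(open("w4.pkl","rb")); e=np.radians(-9.1);ex=np.array([np.cos(e),np.sin(e),0]);ey=np.array([-ex[1],ex[0],0])
for x in(-.068,-.088,-.096): print(x,np.round(proj(d,np.array([.5725,.0375,.121])+x*ex-.108*ey,o)))
print(monitor.get_obs()["joint_velocities"].round(4))
im=cv2.imread("pics/w4.png")[320:400,290:400]; cv2.imwrite("pics/w4c.png",cv2.resize(im,None,fx=5,fy=5,interpolation=cv2.INTER_CUBIC))
E
```

```text
clock: 16.62
tool_pos: [0.5896, 0.0433, 0.2328]
tool_rot: [0.038, 0.761, 0.646, 0.034]
force: [-2.9, -4.5, 4.1]
width: 0.0111
finger_force: 25.0
bar [0.588  0.0436 0.2492] r 0.19866179913387305 lid 1.1678738947581697 F [-2.87 -4.49  4.12] [-0.76  0.54 -0.12] F tangential
-0.068 [382. 381.]
-0.088 [358. 383.]
-0.096 [348. 384.]
[-0.0018  0.0005 -0.0009 -0.0002 -0.0023  0.0003]
```

View pics/w4c.png

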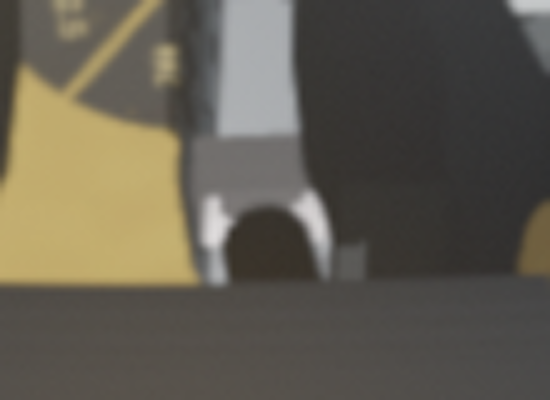

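The knob shows at crop (270,245), which is about u = 344 in the full picture. The prediction for fully back is 348, so the bolt is back. The lid is at 1.168 rad and still, so I'm handing in.

```bash
python3 -c "
from plant import bot
print(bot.finish_job())"
```

```text
the job is handed in; nothing more can be done
None
```

The job is handed in at about 16.7 s: the lever is up, the bolt is fully back, and the gripper is holding the lid still at about 1.17 rad, its balance point.

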